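# Dig the pastry wheel out of the baking box

### The job

In the open wooden baking box the bench scraper lies on top of the pastry wheel. Lift the scraper off and lay it flat on the floor of the box at the empty end, then take the pastry wheel out and lay it on the half of the chopping board nearer the robot, away from the ravioli. Set both down rather than dropping them.

Things in the scene. Friction and masses are not known exactly. Their poses are not given: they have to be found in the camera images.
- box: Open wooden baking box, fixed, outside 412 x 292 x 60 mm (x, y, z), walls and floor 6 mm thick. Origin: centre of its underside, on the worktop. x runs along its length, away from the robot. The pastry wheel, under the scraper, starts in the +x half; the -x half, nearer the robot, is empty but for a teaspoon (28 mm wide, 12 high) lying along the -y wall, 120 mm off the centre line.
- scraper: Steel bench scraper, 0.14 kg. Origin: middle of its underside, z up. Black grip bar along y at its +x edge: x 35 to 54, y -83 to 83, z 0 to 21 mm. Blade x -54 to 38, y -75 to 75, solid z 0 to 9 mm: pinch the grip across x at mid-length, one finger over the blade. Starts slanted about 12 deg: +y end on the box floor, blade propped on the wheel's handle, grip (+x) towards the robot.
- pastry_wheel: Pastry wheel, 141 x 25 x 35 mm, 0.085 kg. Origin: middle of its underside, z up. Wooden handle along x: x -70 to 16 mm, 18 mm wide (y), 29 mm high; brass wheel upright at x 36 to 70 mm, 35 mm high, 4 mm thick, does not turn. Starts lying on the box's floor, roughly along the box's x, brass end away from the robot and in sight, handle under the scraper.
- board: Wooden chopping board beside the box, fixed, 240 x 360 x 22 mm (x, y, z). Origin: centre of its underside, on the worktop; top at z = 22 mm. Its y runs along its length, towards the robot. Three ravioli (up to 66 mm wide, 21 mm high) lie in a row across the far end, at y = -140 to -130 mm; it is clear from y = -90 to +180 mm.

How it is judged:
On the way, in this order (a step that is already met when the one before it is completed fails the run):
1. the scraper lies flat on the floor of the box at the empty end, the pastry wheel still in its place (x of scraper in the frame of box below -0.03 m and z of scraper in the frame of box below 0.016 m and angle between scraper's own z axis and vertical below 0.17 rad and distance of pastry_wheel from where it was at the start of the episode below 0.06 m), for 0.2 s.
2. the pastry wheel is lifted out of the box (z of pastry_wheel in the frame of box above 0.065 m), for 0.05 s.
At the end, for the whole second after the job is handed in: The scraper lies flat (within 10 degrees) on the box's floor, its origin 30 mm or more past the box's middle towards the -x end; the pastry wheel lies on the board, its origin within 110 mm of the board's centre line and between y = -30 and +170 mm along it; both at rest (x of scraper in the frame of box between -0.16 and -0.03 m and y of scraper in the frame of box between -0.11 and 0.11 m and z of scraper in the frame of box below 0.016 m and angle between scraper's own z axis and vertical below 0.17 rad and x of pastry_wheel in the frame of board between -0.11 and 0.11 m and y of pastry_wheel in the frame of board between -0.03 and 0.17 m and z of pastry_wheel in the frame of board between 0.012 and 0.045 m and linear speed of each of pastry_wheel, scraper below 0.02 m/s); the robot touches nothing.
It fails at once if the pastry wheel is let go more than 60 mm above the board's top (z of pastry_wheel in the frame of board above 0.082 m and contact force between the fingers and pastry_wheel below 0.02 N).
It fails at once if the scraper is let go more than 60 mm above the box's floor (z of scraper in the frame of box above 0.075 m and contact force between the fingers and scraper below 0.02 N).
It also fails if it takes over 56 s, if anything falls off the work surface, if the arm or the gripper's body presses on something with over 40 N, if the wrist force passes 120 N, or if a joint passes its speed limit or range.

### The arm

A 6-joint arm with a two-finger parallel gripper is mounted at the origin on a cart in front of the work surface, level with it; the furniture and walls round the work are solid. World frame = base frame: x ahead of the robot, y to its left, z up, the work surface at z = 0. Lengths are in m, angles in rad, forces in N, time in s.
With the tool pointing down it reaches from about 0.3 to 0.875 m from the base axis. Payload 6.4 kg.
Tool frame: the origin (TCP) lies on the centre line of the jaws, within the pads' length; the fingertips stand 25 mm ahead of it and the grasp point (between the pads) lies 6 mm ahead of it; z points along the fingers, y is the line along which they close (so a half turn about z gives the same grasp; the last joint's range is limited). The gripper opens to 85 mm and grips with 20 to 120 N. Pads are 22 mm wide; open, the fingers measure 114 mm over their backs; the gripper's body (76 mm by 85 mm) begins 54 mm behind the grasp point. The pads swing forward as they close: fully open they stand 13 mm farther back than shut.
Start: joints at [1.12, 0.181, 1.607, -0, 1.354, -0.206], TCP at [0.139, 0.558, 0.256] pointing down, gripper open.
Joint ranges: [-2.99, 2.99], [-0.89, 2.07], [0.3, 2.58], [-1.14, 4.28], [0, 2.63], [-3.12, 3.12]. Speed limits (rad/s): [2.57, 2.57, 3.01, 3.14, 3.14, 3.14].

### API

Orientations are given as [roll, pitch, yaw] about the fixed x, y, z axes, in that order (R = Rz(yaw) Ry(pitch) Rx(roll)).
In Python, from workcell import r gives the robot as it stands.
- The arm moves only by the tool play_rows, never from a script. Its argument "moves" is one flat list of numbers, 7 for each row, row after row: the turn, a rotation vector about the tool's x, y, z normalised to -1 to 1, where 1 is 360 degrees, then the shift along the tool's x, y, z normalised to -1 to 1, where 1 is 300 mm, then the opening, from 0 (shut) to 1 (fully open). In form: [ax, ay, az, tx, ty, tz, fingers, ax, ay, az, tx, ty, tz, fingers, ...]. A call has 1 to 8 rows; each row is the pose to reach, as a shift and turn from the pose commanded when the call began, along the tool's axes at that moment, turning the shorter way round; what a row does not reach only later rows make up. A row lasts 1/8 s, in which the tool goes at most 62.5 mm and 10.7 degrees, less where a joint would pass 70% of its speed; a pose out of reach is approached as far as the arm can. A call with a number of a shift or a turn outside -1 to 1 is refused whole. A call with a gripper value outside its range is refused whole. The fingers move at their own pace and stop on an object; "newtons" is the grip in N (left out, the last holds). Time passes only in rows, so rows that repeat a pose let the fingers close. It gives the time, the measured TCP pose, the force, the opening and the grip force at its end, in the units of the state.
- r.sense(): the state, without advancing time (a new reading comes with each control period).
- r.capture(name): name is "scene" or "top" or "wrist"; returns a dict with "img" (420x560x3 uint8, red, green, blue), "K" (3x3 intrinsics, pixels), "k1" (the pictures are not rectified: a ray, as slopes to the right and down, at radius r is drawn at 1 + k1 r^2 times it, then the intrinsics apply), "origin" and "rotation" of the camera in the world. Camera axes: x right, y up, looking along -z (the intrinsics and any distortion apply to the point x, -y, -z); pixel columns grow to the right and rows downward; lengths in m; the calibration is good to about 2 mm. A picture is of the moment at which its call begins. There is no depth.
- r.finish_job(): hands the job in; it is judged then, once.
Trained networks look in a picture, given as the dict that the camera call returned (one of the last four; its "shot" number tells which), for a name from the list of things; names that differ only in an ending like _2 or _b are one class to them, and where a whole thing is asked for, a point or a joint stands for the part that bears it (a point fixed in the world has none). Each returns a list of dicts, best first, with "score" (0 to 1); they miss things now and then, are a little off and sometimes report something else, mostly with a low value. They report only what shows in the picture. A call takes as long as a camera call.
- r.spot_in(thing, picture): "location" ([column, row] in pixels, amid what is visible of it).
- r.masks_of(thing, picture): "region" (420x560 bool, what is visible of it) and "location" ([column, row] in pixels, amid what is visible of it).
The state is a dict: "clock": time; "joint_positions": joint angles; "joint_velocities": joint speeds; "tau": joint torques, N m; "tcp_pos": TCP position; "tcp_rot": TCP orientation; "force": force on the tool from outside, world axes, zero at the start; "torque": the same for the moment, N m; "opening": finger opening in m; "grip_force": force on a finger pad.
Only numpy, scipy, OpenCV 4.12 (cv2) and the standard library are available. Lean on these libraries where they do the work, as an engineer would, in place of code of your own. Each camera call takes 0.05 s, during which the arm holds its last target. There are 200 camera calls.

## Working session

There is one attempt and no reset: what is moved stays moved. The work goes in short steps, Python scripts to look and compute and a tool call to move; the robot and the scene stay as the last step left them, time stands still between calls to the robot, and variables do not carry over. Pictures are saved under pics/ and viewed, at most 12 in all, crops included, and the job is handed in when it is done.

Besides the shell and the picture viewer there is one more tool, called as name(argument=value, ...) on one line, values as JSON. play_rows: Moves the arm, as the interface text tells. Scaled input: -1 to 1 covers 300 mm each way for a shift and 360 degrees each way for a turn. Its arguments: {"type":"object","properties":{"moves":{"type":"array","items":{"type":"number","minimum":-1,"maximum":1}},"newtons":{"type":"number"}},"required":["moves"]}

```bash
mkdir -p pics; ls
cat > h.py <<'E'
import numpy as np, cv2
from workcell import r
from scipy.spatial.transform import Rotation as R
def proj(c,P):
    P=np.atleast_2d(P); q=(P-np.array(c["origin"]))@np.array(c["rotation"])
    s=np.c_[q[:,0]/-q[:,2],-q[:,1]/-q[:,2]]; s=s*(1+c["k1"]*(s**2).sum(1,keepdims=True))
    K=np.array(c["K"]); return np.c_[s[:,0]*K[0,0]+K[0,2],s[:,1]*K[1,1]+K[1,2]]
def ray(c,px):
    K=np.array(c["K"]); px=np.atleast_2d(px).astype(float)
    d=np.c_[(px[:,0]-K[0,2])/K[0,0],(px[:,1]-K[1,2])/K[1,1]]; s=d.copy()
    for _ in range(20): s=d/(1+c["k1"]*(s**2).sum(1,keepdims=True))
    return np.c_[s[:,0],-s[:,1],-np.ones(len(s))]@np.array(c["rotation"]).T
def onz(c,px,z):
    v=ray(c,px); o=np.array(c["origin"]); return o+v*((z-o[2])/v[:,2:3])
def tri(cs,pxs):
    A=np.zeros((3,3));b=np.zeros(3)
    for c,p in zip(cs,pxs):
        v=ray(c,p)[0]; v/=np.linalg.norm(v); M=np.eye(3)-np.outer(v,v); A+=M; b+=M@np.array(c["origin"])
    return np.linalg.solve(A,b)
def save(c,n): cv2.imwrite("pics/"+n,c["img"][:,:,::-1])
E
python3 - <<'E'
from h import *
import pickle
s=r.sense(); print(s["tcp_pos"],s["tcp_rot"],s["opening"],s["clock"])
for n in ["scene","top","wrist"]:
    c=r.capture(n); save(c,n+"0.png"); pickle.dump(c,open(n+"0.pkl","wb")); print(n,c["origin"],c["K"],c["k1"])
    for t in ["box","scraper","pastry_wheel","board"]:
        for m in r.masks_of(t,c)[:1]:
            cs=cv2.minAreaRect(np.argwhere(m["region"])[:,::-1].astype(np.float32)); print(t,m["score"],m["location"],cv2.boxPoints(cs).round().tolist())
a=cv2.imread("pics/top0.png");b=cv2.imread("pics/wrist0.png")
E
```

```text
pics
[0.1391015  0.55740063 0.25537757] [-3.13984053e+00 -3.28457025e-04  2.89686674e+00] 0.08535293788360429 0.0
scene [ 0.18703119 -0.84974691  0.47593949] [[429.45594102   0.         274.08097564]
 [  0.         429.45594102 219.40291401]
 [  0.           0.           1.        ]] -0.04472157477948918
box 0.56 [274.8, 289.2] [[158.0, 267.0], [374.0, 159.0], [436.0, 284.0], [220.0, 391.0]]
scraper 0.55 [326.4, 268.6] [[282.0, 254.0], [305.0, 225.0], [373.0, 279.0], [350.0, 309.0]]
pastry_wheel 0.62 [337.2, 245.7] [[296.0, 267.0], [342.0, 243.0], [346.0, 251.0], [300.0, 275.0]]
board 0.81 [218.5, 209.1] [[149.0, 205.0], [292.0, 169.0], [303.0, 215.0], [161.0, 251.0]]
top [0.41005429 0.01650623 0.97058401] [[417.30675212   0.         281.4681368 ]
 [  0.         417.30675212 213.35266713]
 [  0.           0.           1.        ]] -0.027480616853018086
box 0.59 [381.5, 246.6] [[293.0, 157.0], [428.0, 128.0], [468.0, 310.0], [333.0, 340.0]]
scraper 0.86 [369.3, 199.5] [[337.0, 184.0], [399.0, 167.0], [411.0, 211.0], [349.0, 228.0]]
pastry_wheel 0.54 [344.7, 175.8] [[339.0, 169.0], [344.0, 167.0], [349.0, 179.0], [344.0, 181.0]]
board 0.74 [191.3, 244.5] [[114.0, 180.0], [218.0, 148.0], [263.0, 296.0], [159.0, 328.0]]
wrist [0.06109851 0.57856962 0.374308  ] [[378.66807916   0.         279.51171952]
 [  0.         378.66807916 209.41754911]
 [  0.           0.           1.        ]] -0.028040434154417152
```

View pics/top0.png

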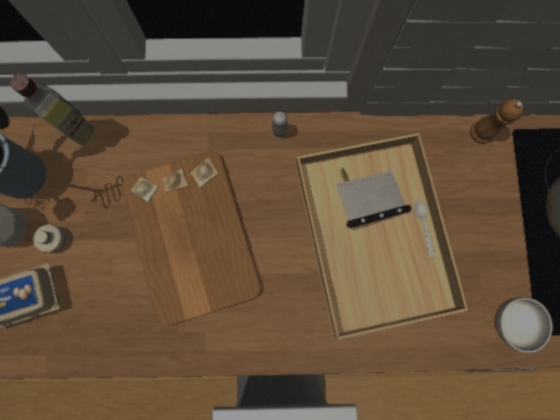

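View pics/scene0.png

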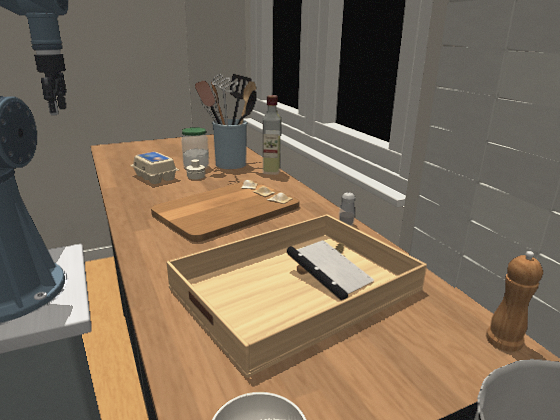

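The top view shows the box with rim corners near (298,157), (418,137), (465,308) and (337,334). The grip bar runs (347,223)–(411,209), the brass wheel is at (345,176) and the board is on the left with the ravioli at its far end. The scene view agrees: the far (left) end of the grip is raised, and the handle end pokes out near (302,268).

```bash
cat >> h.py <<'E'
def rel(p,rot):
    "normalised turn+shift from the present pose to TCP p, rotation rot; and rows needed"
    s=r.sense(); R0=R.from_euler("xyz",s["tcp_rot"]); d=R0.inv().apply(np.array(p)-s["tcp_pos"]); v=(R0.inv()*rot).as_rotvec()
    print("move",(v/(2*np.pi)).round(4),(d/.3).round(4),"rows",np.linalg.norm(d)/.0625,np.degrees(np.linalg.norm(v))/10.7)
def down(yaw): return R.from_euler("xyz",[np.pi,0,yaw])
E
python3 - <<'E'
from h import *
import pickle
c=pickle.load(open("top0.pkl","rb"))
p=onz(c,[[298,157],[418,137],[465,308],[337,334]],.06)
print(p.round(3)); o=p.mean(0)
ax=(p[0]+p[1]-p[2]-p[3]); print("box",o,np.degrees(np.arctan2(ax[1],ax[0])),[np.linalg.norm(p[i]-p[i-1]).round(3) for i in range(4)])
g=onz(c,[[347,223],[411,209]],.04); print(g.round(3),np.degrees(np.arctan2(*(g[0]-g[1])[[1,0]])))
print(onz(c,[[345,176]],.03))
b=onz(c,[[130,172],[219,152],[259,294],[164,325]],.022); print(b.round(3))
s=r.sense(); R0=R.from_euler("xyz",s["tcp_rot"]); print(R0.as_matrix().round(3))
w=pickle.load(open("wrist0.pkl","rb")); print("cam in tool", R0.inv().apply(np.array(w["origin"])-s["tcp_pos"]), (R0.inv()*R.from_matrix(w["rotation"])).as_matrix().round(2))
E
```

```text
Traceback (most recent call last):
  File "h.py", line 14, in onz
    v=ray(c,px); o=np.array(c["origin"]); return o+v*((z-o[2])/v[:,2:3])
                                                               ~^^^^^^^
IndexError: too many indices for array: array is 1-dimensional, but 2 were indexed
```

```bash
sed -i 's/np.array(c\["rotation"\])/rm(c)/' h.py
cat >> h.py <<'E'
def rm(c):
    a=np.array(c["rotation"]); return a if a.ndim==2 else R.from_euler("xyz",a).as_matrix()
E
python3 - <<'E'
from h import *
import pickle
c=pickle.load(open("top0.pkl","rb")); print(c["rotation"])
p=onz(c,[[298,157],[418,137],[465,308],[337,334]],.06)
print(p.round(3)); o=p.mean(0)
ax=(p[0]+p[1]-p[2]-p[3]); print("box",o,np.degrees(np.arctan2(ax[1],ax[0])),[np.linalg.norm(p[i]-p[i-1]).round(3) for i in range(4)])
g=onz(c,[[347,223],[411,209]],.04); print(g.round(3),np.degrees(np.arctan2(*(g[0]-g[1])[[1,0]])))
print(onz(c,[[345,176]],.03))
b=onz(c,[[130,172],[219,152],[259,294],[164,325]],.022); print(b.round(3))
s=r.sense(); R0=R.from_euler("xyz",s["tcp_rot"]); print(R0.as_matrix().round(3))
w=pickle.load(open("wrist0.pkl","rb")); print("cam in tool", R0.inv().apply(np.array(w["origin"])-s["tcp_pos"]), (R0.inv()*R.from_matrix(rm(w))).as_matrix().round(2))
E
```

```text
[ 0.17500588 -0.01438756 -1.58912755]
[[ 0.7   -0.04   0.06 ]
 [ 0.745 -0.318  0.06 ]
 [ 0.357 -0.392  0.06 ]
 [ 0.31  -0.112  0.06 ]]
box [ 0.52797847 -0.21551762  0.06      ] 10.648026610935212 [np.float64(0.397), np.float64(0.282), np.float64(0.395), np.float64(0.283)]
[[ 0.55  -0.148  0.04 ]
 [ 0.58  -0.296  0.04 ]] 101.40344689215398
[[ 0.66225457 -0.14992988  0.03      ]]
[[0.682 0.353 0.022]
 [0.727 0.145 0.022]
 [0.395 0.053 0.022]
 [0.332 0.263 0.022]]
[[-0.97   0.242 -0.   ]
 [ 0.242  0.97  -0.   ]
 [ 0.    -0.    -1.   ]]
cam in tool [ 0.08092872  0.00111406 -0.118011  ] [[ 0.    0.95  0.31]
 [ 1.   -0.    0.  ]
 [ 0.    0.31 -0.95]]
```

Run:
```python
from h import *
rel([.54,-.26,.30],down(np.radians(101.4)))
rel([.54,-.16,.30],down(np.radians(101.4)))
```

```text
move [-0.      0.      0.1794] [-1.9564 -2.3213 -0.1457] rows 14.588583158465068 6.035039535227184
move [-0.      0.      0.1794] [-1.8756 -1.9979 -0.1457] rows 13.172378402007098 6.035039535227184
```

play_rows(moves=[0, 0, 0, -0.94, -1, -0.145, 1, 0, 0, 0, -0.94, -1, -0.145, 1, 0, 0, 0, -0.94, -1, -0.145, 1, 0, 0, 0, -0.94, -1, -0.145, 1, 0, 0, 0, -0.94, -1, -0.145, 1, 0, 0, 0, -0.94, -1, -0.145, 1, 0, 0, 0, -0.94, -1, -0.145, 1, 0, 0, 0, -0.94, -1, -0.145, 1])

```text
clock: 1.75
tcp_pos: [0.3416, 0.1966, 0.3004]
tcp_rot: [3.141, 0.002, 2.892]
force: [-0.6, 0.1, 0.9]
opening: 0.0851
grip_force: 0.0
```

play_rows(moves=[0, 0, 0.179, -0.94, -1, 0, 1, 0, 0, 0.179, -0.94, -1, 0, 1, 0, 0, 0.179, -0.94, -1, 0, 1, 0, 0, 0.179, -0.94, -1, 0, 1, 0, 0, 0.179, -0.94, -1, 0, 1, 0, 0, 0.179, -0.94, -1, 0, 1, 0, 0, 0.179, -0.94, -1, 0, 1, 0, 0, 0.179, -0.94, -1, 0, 1])

```text
clock: 2.75
tcp_pos: [0.542, -0.1618, 0.2988]
tcp_rot: [-3.141, -0.001, 1.77]
force: [-0.5, 0.4, 0.3]
opening: 0.0854
grip_force: 0.0
```

Run:
```python
from h import *
import pickle
s=r.sense(); print(s["tcp_pos"],np.degrees(s["tcp_rot"]),s["clock"],s["joint_positions"].round(2))
c=r.capture("wrist"); save(c,"w1.png"); pickle.dump(c,open("w1.pkl","wb"))
for t in ["box","scraper","pastry_wheel"]:
    for m in r.masks_of(t,c)[:1]:
        print(t,m["score"],m["location"],cv2.boxPoints(cv2.minAreaRect(np.argwhere(m["region"])[:,::-1].astype(np.float32))).round().tolist())
```

```text
[ 0.5419716  -0.16182712  0.29882181] [-1.79950671e+02 -5.26031263e-02  1.01441821e+02] 2.75 [-0.5   0.13  1.58  0.    1.43 -0.7 ]
box 0.78 [234.7, 181.8] [[26.0, 342.0], [29.0, 67.0], [484.0, 73.0], [481.0, 347.0]]
scraper 0.67 [329.4, 213.5] [[280.0, 156.0], [386.0, 156.0], [386.0, 288.0], [280.0, 288.0]]
pastry_wheel 0.74 [398.2, 179.1] [[386.0, 183.0], [386.0, 173.0], [416.0, 173.0], [416.0, 183.0]]
```

View pics/w1.png

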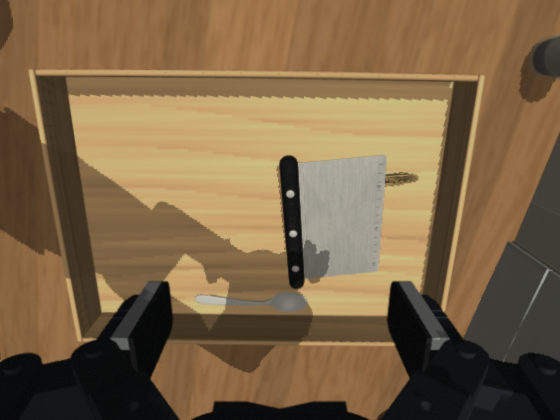

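The wrist view shows the box rim at (33,72)–(481,77)–(400,343)–(83,340). The scraper grip runs from (289,157) to (297,287), the blade's far edge is near x=382, the brass wheel is at (400,179) and the spoon is at (250,300), clear of the grip.

play_rows(moves=[0, 0, 0, -0.33, 0.1, 0.1, 1, 0, 0, 0, -0.33, 0.1, 0.1, 1, 0, 0, 0, -0.33, 0.1, 0.1, 1])

```text
clock: 3.32
tcp_pos: [0.5902, -0.2524, 0.2679]
tcp_rot: [-3.14, -0.002, 1.771]
force: [-0.0, 0.5, 0.3]
opening: 0.0855
grip_force: 0.0
```

Run:
```python
from h import *
import pickle
c=r.capture("wrist"); save(c,"w2.png"); pickle.dump(c,open("w2.pkl","wb"))
for t in ["box","scraper","pastry_wheel"]:
    for m in r.masks_of(t,c)[:1]:
        print(t,m["score"],m["location"],cv2.boxPoints(cv2.minAreaRect(np.argwhere(m["region"])[:,::-1].astype(np.float32))).round().tolist())
a=pickle.load(open("w1.pkl","rb"))["img"]
f=lambda i,y:cv2.resize(i[y:y+200,220:480],(780,600),interpolation=2)[:,:,::-1]
cv2.imwrite("pics/a.png",cv2.resize(np.vstack([a[130:305,260:450],c["img"][20:240,260:450]])[:,:,::-1],None,fx=1.5,fy=1.5) if 0 else np.hstack([cv2.resize(a[140:300,265:425],(400,400),interpolation=2),cv2.resize(c["img"][20:220,265:465],(400,400),interpolation=2)])[:,:,::-1])
```

```text
box 0.97 [197.9, 139.2] [[-0.0, 0.0], [479.0, 0.0], [479.0, 285.0], [0.0, 285.0]]
scraper 0.77 [307.1, 125.3] [[244.0, 45.0], [372.0, 45.0], [372.0, 219.0], [244.0, 219.0]]
pastry_wheel 0.84 [385.6, 82.2] [[371.0, 75.0], [408.0, 75.0], [408.0, 88.0], [371.0, 88.0]]
```

View pics/w2.png

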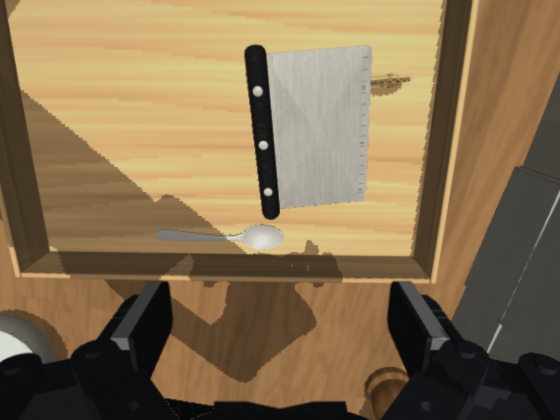

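Second wrist view: rivets at (258,91), (263,145), (268,192); blade corners (371,45), (365,202); wheel tip (409,79).

Run:
```python
from h import *
import pickle
from scipy.optimize import least_squares
a,b=[pickle.load(open(f"w{i}.pkl","rb")) for i in (1,2)]
L={"r1":((290,194),(258,91)),"r2":((293,234),(263.5,145)),"r3":((295.5,268.5),(268,192)),"btop":((385,156),(371,45)),"bbot":((379,271),(365,202)),"wtip":((417,178),(409,78))}
P={k:tri([a,b],v) for k,v in L.items()}
for k in P: print(k,P[k].round(4),[(proj(c,P[k])-v).round(1).tolist() for c,v in zip((a,b),L[k])])
# full scraper fit: blade far corners (top edge z=.009), rivets on the grip's top centre line x=.0445,z=.021 (y unknown), grip ends
X=[(-.054,-.075,.009),(-.054,.075,.009)]
def res(q):
    Rm=R.from_rotvec(q[:3]); t=q[3:6]; e=[]
    pts=np.array(X+[(.0445,y,.021) for y in q[6:9]]); w=Rm.apply(pts)+t
    for i,c in enumerate((a,b)):
        m=np.array([L[k][i] for k in ("btop","bbot","r1","r2","r3")]); e.append(proj(c,w)-m)
    return np.concatenate(e).ravel()
R0=R.from_euler("z",191.4,degrees=True)
s=least_squares(res,np.r_[R0.as_rotvec(),.6,-.22,.03,-.05,0,.05])
Rs=R.from_rotvec(s.x[:3]); print("cost",np.abs(s.fun).max()); M=Rs.as_matrix(); print(M.round(3),s.x[3:].round(4))
print("tilt",np.degrees(np.arccos(M[2,2])))
print("grip mid top",Rs.apply([.0445,0,.021])+s.x[3:6],"grip+y end bottom",Rs.apply([[.0445,.083,0],[-.054,.075,0],[.0445,-.083,0]])+s.x[3:6])
np.save("scr.npy",s.x[:6])
# box fit on floor/rim corners
B={"pp":(481,77),"pm":(405,345),"mm":(80,342),"mp":(33,72)}
S={"p":1,"m":-1}
def bres(q):
    pts=np.array([(S[k[0]]*.206,S[k[1]]*.146,.06) for k in B]); w=R.from_euler("z",q[2]).apply(pts)+[q[0],q[1],0]
    e=(proj(a,w)-np.array(list(B.values()))).ravel()
    w2=R.from_euler("z",q[2]).apply([[.206,-.146,.06],[-.206,-.146,.06]])+[q[0],q[1],0]
    return np.r_[e,(proj(b,w2)-np.array([(434,283),(20,281)])).ravel()]
q=least_squares(bres,[.53,-.215,.19]); print("box",q.x[:2],np.degrees(q.x[2]),q.fun.round(1))
np.save("box.npy",q.x)
Rb=R.from_euler("z",q.x[2]); bx=lambda p:Rb.inv().apply(np.array(p)-[*q.x[:2],0])
print("scraper in box",bx(s.x[3:6]),"wtip",bx(P["wtip"]))
```

```text
r1 [ 0.5563 -0.1809  0.0547] [[[0.3, -0.1]], [[-0.3, 0.1]]]
r2 [ 0.5692 -0.2258  0.0453] [[[0.2, -0.1]], [[-0.2, 0.1]]]
r3 [ 0.5821 -0.2715  0.0321] [[[-0.1, 0.0]], [[0.1, -0.0]]]
btop [ 0.6407 -0.1262  0.0468] [[[0.5, -0.1]], [[-0.5, 0.1]]]
bbot [ 0.6865 -0.2698  0.0017] [[[-0.8, 0.1]], [[0.9, -0.2]]]
wtip [ 0.6841 -0.1434  0.033 ] [[[0.1, -0.0]], [[-0.2, 0.0]]]
cost 1.0334315331899688
[[-0.955  0.274  0.109]
 [-0.291 -0.937 -0.192]
 [ 0.05  -0.215  0.975]] [ 0.6098 -0.2103  0.0213 -0.0494 -0.0013  0.0463]
tilt 12.739338410463768
grip mid top [ 0.56958024 -0.22728575  0.04401359] grip+y end bottom [[ 0.59006013 -0.30105762  0.00569538]
 [ 0.68197737 -0.26489845  0.00253567]
 [ 0.54452443 -0.14546157  0.04136569]]
box [ 0.52644391 -0.22075257] 10.516354117622624 [ 0.9  1.9 29.7  4.6 -6.4  1.3 -8.7 -0.8 -3.1  4.6 -8.8 -1.7]
scraper in box [ 0.08387123 -0.00494985  0.02132642] wtip [0.1690796  0.04725015 0.03297706]
```

Run:
```python
from h import *
import pickle
from scipy.optimize import least_squares
a,b=[pickle.load(open(f"w{i}.pkl","rb")) for i in (1,2)]
def bres(q):
    f=lambda l:R.from_euler("z",q[2]).apply([(i*.206,j*.146,.06) for i,j in l])+[q[0],q[1],0]
    return np.r_[(proj(a,f([(1,1),(-1,-1),(-1,1)]))-[(481,77),(81,342),(33,72)]).ravel(),(proj(b,f([(1,-1),(-1,-1)]))-[(434,283),(20,281)]).ravel()]
q=least_squares(bres,[.53,-.215,.19]); print("box",q.x[:2],np.degrees(q.x[2]),q.fun.round(1)); np.save("box.npy",q.x)
s=np.load("scr.npy"); Rs=R.from_rotvec(s[:3]); M=Rs.as_matrix()
Rt=R.from_matrix(np.c_[-M[:,1],-M[:,0],-M[:,2]])
for h in (.097,.037): rel(Rs.apply([.0445,0,h])+s[3:],Rt)
```

```text
box [ 0.53105592 -0.21925675] 11.036279974267888 [ 5.1 -0.9 -1.9  2.3 -4.6  0.7  3.4  2.4 -2.5 -0.4]
move [ 0.0096  0.0342 -0.0138] [ 0.036  -0.0354  0.5086] rows 2.4530655688840066 1.2812667836698626
move [ 0.0096  0.0342 -0.0138] [ 0.078  -0.0491  0.7036] rows 3.4062023599502607 1.2812667836698626
```

play_rows(moves=[0.0096, 0.0342, -0.0138, 0.036, -0.0354, 0.5086, 0.55, 0.0096, 0.0342, -0.0138, 0.036, -0.0354, 0.5086, 0.55, 0.0096, 0.0342, -0.0138, 0.036, -0.0354, 0.5086, 0.55, 0.0096, 0.0342, -0.0138, 0.036, -0.0354, 0.5086, 0.55, 0.0096, 0.0342, -0.0138, 0.036, -0.0354, 0.5086, 0.55], newtons=40)

```text
clock: 4.15
tcp_pos: [0.579, -0.2435, 0.1198]
tcp_rot: [-3.092, -0.214, 1.855]
force: [0.1, -0.7, -0.0]
opening: 0.0469
grip_force: 0.0
```

Run:
```python
from h import *
c=r.capture("wrist"); save(c,"w3.png")
s=np.load("scr.npy"); Rs=R.from_rotvec(s[:3]); M=Rs.as_matrix()
print(proj(c,Rs.apply([[.0445,0,.021],[.0445,-.05,.021],[-.054,-.075,.009],[.054,-.083,.01]])+s[3:]).round())
st=r.sense(); print(Rs.inv().apply(st["tcp_pos"]-s[3:]),st["opening"])
Rt=R.from_matrix(np.c_[-M[:,1],-M[:,0],-M[:,2]])
rel(Rs.apply([.0445,0,.037])+s[3:],Rt)
```

```text
[[278. 236.]
 [278. 146.]
 [464.  96.]
 [260.  79.]]
[0.04382    0.00182935 0.09963747] 0.04692372423232112
move [ 0.0004  0.0005 -0.0001] [ 0.0068 -0.0027  0.2088] rows 1.0026858971925843 0.021460649505970836
```

View pics/w3.png

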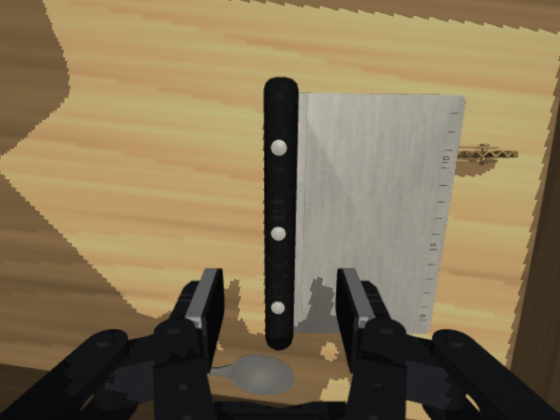

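Fit confirmed: the grip lies at (264–298, 80–345), centred between the fingers, and the model points fall on it. Descending.

play_rows(moves=[0, 0, 0, 0, 0, 0.1, 0.55, 0, 0, 0, 0, 0, 0.15, 0.55, 0, 0, 0, 0, 0, 0.18, 0.55, 0, 0, 0, 0, 0, 0.2, 0.55, 0, 0, 0, 0, 0, 0.2, 0.55])

```text
clock: 4.82
tcp_pos: [0.5712, -0.232, 0.0588]
tcp_rot: [-3.09, -0.217, 1.854]
force: [0.1, 0.7, -1.3]
opening: 0.0474
grip_force: 0.0
```

Run:
```python
from h import *
s=np.load("scr.npy"); Rs=R.from_rotvec(s[:3]); st=r.sense(); print(Rs.inv().apply(st["tcp_pos"]-s[3:]),st["opening"],st["force"])
```

```text
[0.04502621 0.00167348 0.03646233] 0.04739015569741719 [ 0.09835771  0.72676233 -1.3118345 ]
```

play_rows(moves=[0, 0, 0, 0, 0, 0, 0, 0, 0, 0, 0, 0, 0, 0, 0, 0, 0, 0, 0, 0, 0, 0, 0, 0, 0, 0, 0, 0], newtons=60)

```text
clock: 5.32
tcp_pos: [0.5716, -0.2323, 0.0593]
tcp_rot: [-3.091, -0.216, 1.854]
force: [1.2, -0.7, 4.4]
opening: 0.0144
grip_force: 57.4
```

Run:
```python
from h import *
st=r.sense(); Rc=R.from_euler("xyz",st["tcp_rot"]); p=np.array(st["tcp_pos"]); q=np.load("box.npy")
rel(p+[0,0,.045],Rc)
Rb=R.from_euler("z",q[2]); t=Rb.apply([-.1195,.018,0])+[q[0],q[1],0]; print(t)
rel([t[0],t[1],.105],down(q[2]+np.pi/2))
```

```text
move [0. 0. 0.] [ 0.0322 -0.0075 -0.1463] rows 0.7200000000000003 0.0
[ 0.41032018 -0.22446559  0.        ]
move [-0.0096 -0.034   0.0152] [ 0.2038 -0.5139 -0.0852] rows 2.6850509928346367 1.2938135188091535
```

play_rows(moves=[0, 0, 0, 0.011, -0.0025, -0.05, 0, 0, 0, 0, 0.022, -0.005, -0.1, 0, 0, 0, 0, 0.0322, -0.0075, -0.1463, 0, 0, 0, 0, 0.0322, -0.0075, -0.1463, 0, 0, 0, 0, 0.0322, -0.0075, -0.1463, 0], newtons=80)

```text
clock: 5.95
tcp_pos: [0.571, -0.2318, 0.1036]
tcp_rot: [-3.09, -0.217, 1.854]
force: [-0.4, -0.2, -1.8]
opening: 0.0131
grip_force: 76.0
```

Run:
```python
from h import *
c=r.capture("wrist"); d=r.capture("scene")
cv2.imwrite("pics/l1.png",np.hstack([cv2.resize(c["img"],(400,300)),cv2.resize(d["img"][150:390,140:460],(400,300))])[:,:,::-1])
q=np.load("box.npy")
Rb=R.from_euler("z",q[2]); t=Rb.apply([-.1195,.018,0])+[q[0],q[1],0]
rel([t[0],t[1],.105],down(q[2]+np.pi/2)); print(r.sense()["tcp_pos"])
```

```text
move [-0.0099 -0.0343  0.0152] [ 0.1695 -0.5046  0.0573] rows 2.569703996268986 1.3053211132894031
[ 0.57075345 -0.23165068  0.10300245]
```

View pics/l1.png

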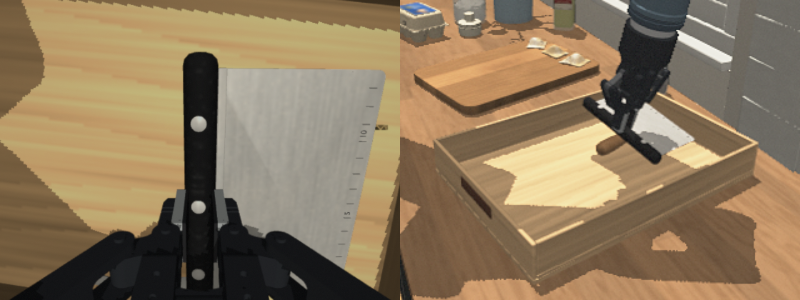

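The scraper is held squarely by its grip (rivets at (198,124), (198,207)) and has lifted clear; the wheel handle is still in the box. Carrying it over.

play_rows(moves=[-0.0033, -0.0114, 0.005, 0.056, -0.12, 0.019, 0, -0.0066, -0.0228, 0.01, 0.112, -0.26, 0.038, 0, -0.0099, -0.0343, 0.0152, 0.15, -0.4, 0.05, 0, -0.0099, -0.0343, 0.0152, 0.1695, -0.48, 0.0573, 0, -0.0099, -0.0343, 0.0152, 0.1695, -0.5046, 0.0573, 0, -0.0099, -0.0343, 0.0152, 0.1695, -0.5046, 0.0573, 0, -0.0099, -0.0343, 0.0152, 0.1695, -0.5046, 0.0573, 0])

```text
clock: 6.92
tcp_pos: [0.4117, -0.2253, 0.1057]
tcp_rot: [3.14, 0.001, 1.763]
force: [-0.1, -0.3, -1.7]
opening: 0.0128
grip_force: 76.2
```

Run:
```python
from h import *
q=np.load("box.npy"); st=r.sense(); print(st["tcp_pos"],np.degrees(st["tcp_rot"]),st["force"])
Rb=R.from_euler("z",q[2]); t=Rb.apply([-.1195,.018,0])+[q[0],q[1],0]
rel([t[0],t[1],.052],down(q[2]+np.pi/2))
rel([t[0],t[1],.0425],down(q[2]+np.pi/2))
```

```text
[ 0.41169671 -0.22526482  0.10565551] [1.79912059e+02 7.28987775e-02 1.01024348e+02] [-0.07140074 -0.2545706  -1.74481745]
move [ 0.0002  0.0002 -0.    ] [ 0.0037 -0.0043  0.1788] rows 0.8588659061956562 0.010732979996669119
move [ 0.0002  0.0002 -0.    ] [ 0.0038 -0.0043  0.2105] rows 1.0108091148946186 0.010732979996669119
```

play_rows(moves=[0, 0, 0, 0, 0, 0.07, 0, 0, 0, 0, 0, 0, 0.13, 0, 0, 0, 0, 0, 0, 0.16, 0, 0, 0, 0, 0, 0, 0.18, 0, 0, 0, 0, 0, 0, 0.19, 0, 0, 0, 0, 0, 0, 0.195, 0, 0, 0, 0, 0, 0, 0.195, 0])

```text
clock: 7.8
tcp_pos: [0.411, -0.225, 0.0473]
tcp_rot: [3.14, 0.001, 1.763]
force: [1.1, -0.3, -0.7]
opening: 0.0129
grip_force: 76.2
```

play_rows(moves=[0, 0, 0, 0, 0, 0.006, 0, 0, 0, 0, 0, 0, 0.012, 0, 0, 0, 0, 0, 0, 0.012, 0])

```text
clock: 8.18
tcp_pos: [0.411, -0.225, 0.0442]
tcp_rot: [3.141, 0.001, 1.763]
force: [-1.4, 1.9, 8.0]
opening: 0.013
grip_force: 78.6
```

play_rows(moves=[0, 0, 0, 0, 0, 0, 0.25, 0, 0, 0, 0, 0, 0, 0.4, 0, 0, 0, 0, 0, 0, 0.45, 0, 0, 0, 0, 0, -0.05, 0.45, 0, 0, 0, 0, 0, -0.2, 0.45, 0, 0, 0, 0, 0, -0.4, 0.45, 0, 0, 0, 0, 0, -0.6, 0.45, 0, 0, 0, 0, 0, -0.6, 0.45])

```text
clock: 9.18
tcp_pos: [0.4132, -0.227, 0.23]
tcp_rot: [3.133, 0.011, 1.763]
force: [0.1, 0.3, -0.9]
opening: 0.0383
grip_force: 0.0
```

Run:
```python
from h import *
import pickle
s=r.sense(); print(s["tcp_pos"],s["clock"],s["joint_positions"].round(2))
c=r.capture("wrist"); d=r.capture("top"); e=r.capture("scene")
pickle.dump(c,open("w4.pkl","wb"));pickle.dump(e,open("s4.pkl","wb"));pickle.dump(d,open("t4.pkl","wb"))
for n,i in (("wrist",c),("top",d),("scene",e)):
  for t in ["scraper","pastry_wheel"]:
    for m in r.masks_of(t,i)[:1]:
        print(n,t,m["score"],m["location"],cv2.boxPoints(cv2.minAreaRect(np.argwhere(m["region"])[:,::-1].astype(np.float32))).round().tolist())
cv2.imwrite("pics/l2.png",np.hstack([cv2.resize(c["img"],(400,300)),cv2.resize(e["img"][150:390,140:460],(400,300))])[:,:,::-1])
```

```text
[ 0.41318767 -0.22695744  0.2300275 ] 9.175 [-0.76 -0.04  1.9   0.    1.27 -0.95]
wrist scraper 0.93 [322.6, 161.4] [[251.0, 257.0], [266.0, 71.0], [392.0, 81.0], [376.0, 267.0]]
wrist pastry_wheel 0.93 [488.3, 153.4] [[438.0, 146.0], [558.0, 133.0], [561.0, 162.0], [441.0, 175.0]]
top scraper 0.78 [372.7, 267.6] [[337.0, 249.0], [401.0, 237.0], [410.0, 284.0], [346.0, 297.0]]
top pastry_wheel 0.81 [352.1, 202.8] [[337.0, 169.0], [347.0, 166.0], [365.0, 222.0], [356.0, 226.0]]
scene scraper 0.59 [260.0, 297.3] [[214.0, 281.0], [243.0, 248.0], [306.0, 303.0], [277.0, 336.0]]
scene pastry_wheel 0.89 [317.6, 257.6] [[295.0, 265.0], [341.0, 242.0], [346.0, 253.0], [300.0, 276.0]]
```

View pics/l2.png

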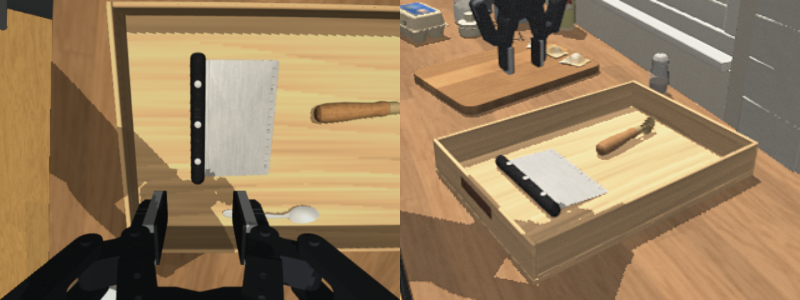

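The scraper lies flat at the empty end with the spoon clear of it. The wheel lies exposed, handle end at about (436,158) in full wrist pixels. Next, measure the wheel.

Run:
```python
from h import *
import pickle
t,e,w=[pickle.load(open(f,"rb")) for f in ("t4.pkl","s4.pkl","w4.pkl")]
q=np.load("box.npy"); Rb=R.from_euler("z",q[2]); bx=lambda p:Rb.inv().apply(np.array(p)-[*q[:2],0])
p=onz(t,[[342,168],[360,224]],.02); print(p.round(3),np.degrees(np.arctan2(*(p[0]-p[1])[[1,0]])))
# scraper flatness: fit with wrist+top+scene mask corners is coarse; wrist corners by hand (view px*1.4)
y=np.arctan2(*(p[0]-p[1])[[1,0]])+np.pi; print(np.degrees(y))
m=p.mean(0); rel([m[0]-.02,m[1],.21],down(y))
# check scraper predicted at target pose
S=R.from_euler("z",q[2]+np.pi); o=Rb.apply([-.075,.02,.006])+[q[0],q[1],0]
for z in (0,): print(proj(w,S.apply([(-.054,-.075,.009),(-.054,.075,.009),(.0445,-.083,.021),(.0445,.083,.021),(.0445,0,.021)])+o).round()/1.4)
```

```text
[[ 0.685 -0.145  0.02 ]
 [ 0.55  -0.181  0.02 ]] 14.923902837726747
194.92390283772676
move [ 1.000e-04 -2.000e-04 -2.608e-01] [0.0801 0.651  0.0411] rows 3.154510672025548 8.77616446118846
[[280.          60.        ]
 [270.         177.14285714]
 [196.42857143  52.85714286]
 [196.42857143 186.42857143]
 [196.42857143 125.        ]]
```

play_rows(moves=[0, 0, -0.261, 0.08, 0.65, 0.04, 0.7, 0, 0, -0.261, 0.08, 0.65, 0.04, 0.7, 0, 0, -0.261, 0.08, 0.65, 0.04, 0.7, 0, 0, -0.261, 0.08, 0.65, 0.04, 0.7, 0, 0, -0.261, 0.08, 0.65, 0.04, 0.7, 0, 0, -0.261, 0.08, 0.65, 0.04, 0.7, 0, 0, -0.261, 0.08, 0.65, 0.04, 0.7, 0, 0, -0.261, 0.08, 0.65, 0.04, 0.7])

```text
clock: 10.62
tcp_pos: [0.5972, -0.1637, 0.2106]
tcp_rot: [3.141, -0.0, -3.014]
force: [0.9, -0.2, -0.2]
opening: 0.0597
grip_force: 0.0
```

Run:
```python
from h import *
import pickle
s=r.sense(); print(s["tcp_pos"],np.degrees(s["tcp_rot"]),s["clock"],s["joint_positions"].round(2))
c=r.capture("wrist"); pickle.dump(c,open("w5.pkl","wb")); save(c,"w5.png")
for m in r.masks_of("pastry_wheel",c)[:1]: print(m["score"],m["location"],cv2.boxPoints(cv2.minAreaRect(np.argwhere(m["region"])[:,::-1].astype(np.float32))).round().tolist())
```

```text
[ 0.59720012 -0.1636863   0.21060663] [ 1.79991800e+02 -2.06503260e-02 -1.72673925e+02] 10.625 [-0.46  0.32  1.53 -0.    1.29 -2.16]
0.77 [269.6, 185.6] [[247.0, 131.0], [277.0, 125.0], [304.0, 283.0], [274.0, 288.0]]
```

View pics/w5.png

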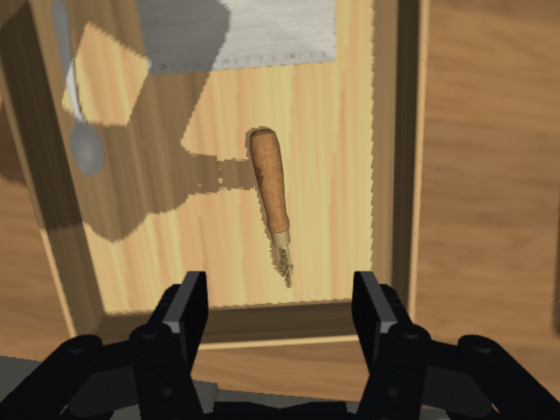

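The wheel handle runs from (264,130) to (280,233), with the brass wheel tip at (289,287).

Run:
```python
from h import *
import pickle
a,b,w4,w5=[pickle.load(open(f,"rb")) for f in ("w1.pkl","w2.pkl","w4.pkl","w5.pkl")]
print("end tri",tri([w4,w5],[(436,158),(264,129)]))
print("tip tri",tri([a,b,w5],[(417,178),(409,78),(289,287)]))
e,f,mid=onz(w5,[(264,129),(280,233),(271,180)],.02); t=onz(w5,[(289,286)],.02)[0]
print(e,f,mid,t,np.linalg.norm(f-e),np.linalg.norm(t-e))
u=(t-e); yaw=np.arctan2(u[1],u[0]); print(np.degrees(yaw),np.degrees(np.arctan2(*(f-e)[[1,0]])))
```

```text
end tri [ 0.55339588 -0.182563    0.00489001]
tip tri [ 0.68375897 -0.14323493  0.03361017]
[ 0.55199941 -0.18094021  0.02      ] [ 0.63931923 -0.15662616  0.02      ] [ 0.59302841 -0.17024186  0.02      ] [ 0.69025036 -0.14164936  0.02      ] 0.09064172828991267 0.1437257629049405
15.865119672984417 15.559763925836432
```

Run:
```python
from h import *
for z in (.10,.036): rel([.610,-.1647,z],down(np.radians(195.7)))
```

```text
move [ 0.     -0.     -0.0241] [-0.042  -0.0084  0.3691] rows 1.783392867868301 0.809231001885311
move [ 0.     -0.     -0.0241] [-0.0421 -0.0084  0.5824] rows 2.803059311892746 0.809231001885311
```

play_rows(moves=[0, 0, -0.0241, -0.042, -0.0084, 0.2, 0.6, 0, 0, -0.0241, -0.042, -0.0084, 0.369, 0.6, 0, 0, -0.0241, -0.042, -0.0084, 0.369, 0.6, 0, 0, -0.0241, -0.042, -0.0084, 0.369, 0.6])

```text
clock: 11.22
tcp_pos: [0.6113, -0.1654, 0.1026]
tcp_rot: [-3.139, 0.002, -2.87]
force: [-0.4, -0.5, 0.9]
opening: 0.0512
grip_force: 0.0
```

Run:
```python
from h import *
s=r.sense(); print(np.degrees(s["tcp_rot"]))
rel([.610,-.1647,.036],down(np.radians(195.7)))
c=r.capture("wrist"); save(c,"w6.png")
```

```text
[-1.79878285e+02  1.30303122e-01 -1.64464176e+02]
move [-0.0003  0.0004 -0.0005] [0.0042 0.0038 0.2219] rows 1.06550248153216 0.022660919457560155
```

View pics/w6.png

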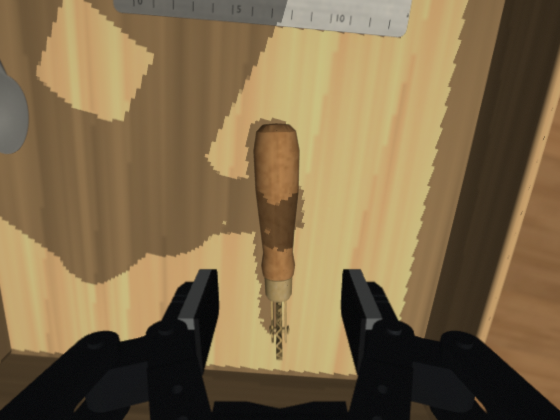

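The handle is vertical in the picture at column 278, midway between the fingers (218 and 342). Descending and gripping.

play_rows(moves=[0, 0, 0, 0, 0, 0.1, 0.6, 0, 0, 0, 0, 0, 0.17, 0.6, 0, 0, 0, 0, 0, 0.2, 0.6, 0, 0, 0, 0, 0, 0.214, 0.6, 0, 0, 0, 0, 0, 0.214, 0.6, 0, 0, 0, 0, 0, 0.214, 0.6], newtons=40)

```text
clock: 12.02
tcp_pos: [0.611, -0.1652, 0.0375]
tcp_rot: [-3.14, 0.002, -2.869]
force: [0.3, 0.8, 0.5]
opening: 0.0513
grip_force: 0.0
```

play_rows(moves=[0, 0, 0, 0, 0, 0, 0, 0, 0, 0, 0, 0, 0, 0, 0, 0, 0, 0, 0, 0, 0, 0, 0, 0, 0, 0, 0, 0, 0, 0, 0, 0, 0, 0, 0])

```text
clock: 12.65
tcp_pos: [0.6108, -0.1652, 0.0372]
tcp_rot: [-3.14, 0.001, -2.869]
force: [-1.2, -0.3, 5.2]
opening: 0.0172
grip_force: 41.4
```

play_rows(moves=[0, 0, 0, 0, 0, -0.08, 0, 0, 0, 0, 0, 0, -0.2, 0, 0, 0, 0, 0, 0, -0.33, 0, 0, 0, 0, 0, 0, -0.4, 0, 0, 0, 0, 0, 0, -0.4, 0, 0, 0, 0, 0, 0, -0.4, 0], newtons=50)

```text
clock: 13.4
tcp_pos: [0.6093, -0.1644, 0.1547]
tcp_rot: [3.141, -0.001, -2.869]
force: [-0.2, 0.6, -2.0]
opening: 0.017
grip_force: 49.8
```

Run:
```python
from h import *
import pickle
t=r.capture("top")
m=r.masks_of("board",t)[0]; print(m["score"]); k=onz(t,cv2.boxPoints(cv2.minAreaRect(np.argwhere(m["region"])[:,::-1].astype(np.float32))),.022); print(k.round(3),k.mean(0))
rel([.466,.185,.155],R.from_euler("xyz",r.sense()["tcp_rot"]))
```

```text
0.9
[[0.666 0.387 0.022]
 [0.737 0.145 0.022]
 [0.388 0.044 0.022]
 [0.326 0.273 0.022]] [0.52919007 0.21192245 0.022     ]
move [0. 0. 0.] [1.4570e-01 1.2501e+00 4.0000e-04] rows 6.04088656622301 0.0
```

play_rows(moves=[0, 0, 0, 0.015, 0.1, 0, 0, 0, 0, 0, 0.04, 0.28, 0, 0, 0, 0, 0, 0.08, 0.46, 0, 0, 0, 0, 0, 0.08, 0.64, 0, 0, 0, 0, 0, 0.08, 0.76, 0, 0, 0, 0, 0, 0.08, 0.8, 0, 0, 0, 0, 0, 0.08, 0.8, 0])

```text
validation failed for argument at $.mo...
```

play_rows(moves=[0, 0, 0, 0.03, 0.12, 0, 0, 0, 0, 0, 0.06, 0.28, 0, 0, 0, 0, 0, 0.066, 0.4, 0, 0, 0, 0, 0, 0.066, 0.46, 0, 0, 0, 0, 0, 0.066, 0.46, 0.1, 0, 0, 0, 0, 0.066, 0.46, 0.2, 0, 0, 0, 0, 0.066, 0.46, 0.27, 0, 0, 0, 0, 0.066, 0.46, 0.27, 0])

```text
clock: 14.5
tcp_pos: [0.5527, -0.0374, 0.0733]
tcp_rot: [3.14, -0.003, -2.869]
force: [0.3, -0.3, -0.5]
opening: 0.0172
grip_force: 49.9
```

Run:
```python
from h import *
rel([.466,.19,.0532],down(np.radians(195.6)))
c=r.capture("scene"); t=r.capture("top"); cv2.imwrite("pics/f.png",np.hstack([cv2.resize(c["img"],(400,300)),cv2.resize(t["img"],(400,300))])[:,:,::-1])
```

```text
move [ 0.0002 -0.0005  0.0001] [0.074  0.8077 0.0683] rows 3.9069827649046682 0.01837727100053551
```

View pics/f.png

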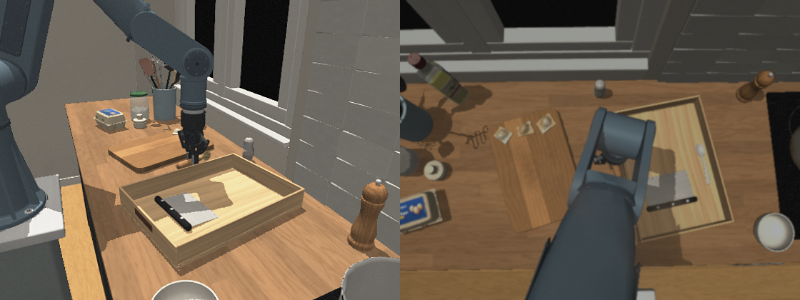

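The first call was refused (a row was miscounted), so the second one ran from the lift point. It left the wheel, still held and with no contact, low in the gap between box and board. I'll raise it straight up, then go on one call at a time.

play_rows(moves=[0, 0, 0, 0, 0, -0.12, 0, 0, 0, 0, 0, 0, -0.24, 0, 0, 0, 0, 0, 0, -0.24, 0, 0, 0, 0, 0, 0, -0.24, 0])

```text
clock: 15.1
tcp_pos: [0.5542, -0.0375, 0.148]
tcp_rot: [-3.14, 0.002, -2.869]
force: [-0.8, 0.6, -0.7]
opening: 0.0167
grip_force: 49.9
```

play_rows(moves=[0, 0, 0, 0.015, 0.14, 0, 0, 0, 0, 0, 0.03, 0.32, 0, 0, 0, 0, 0, 0.05, 0.5, 0, 0, 0, 0, 0, 0.07, 0.68, 0, 0, 0, 0, 0, 0.074, 0.78, 0, 0, 0, 0, 0, 0.074, 0.808, 0, 0, 0, 0, 0, 0.074, 0.808, 0, 0, 0, 0, 0, 0.074, 0.808, 0, 0])

```text
clock: 16.1
tcp_pos: [0.4676, 0.1891, 0.147]
tcp_rot: [-3.14, 0.0, -2.87]
force: [0.6, -0.4, -0.4]
opening: 0.0169
grip_force: 49.9
```

play_rows(moves=[0, 0, 0, 0, 0, 0.1, 0, 0, 0, 0, 0, 0, 0.2, 0, 0, 0, 0, 0, 0, 0.26, 0, 0, 0, 0, 0, 0, 0.285, 0, 0, 0, 0, 0, 0, 0.295, 0, 0, 0, 0, 0, 0, 0.295, 0])

```text
clock: 16.85
tcp_pos: [0.468, 0.1898, 0.0594]
tcp_rot: [-3.141, 0.002, -2.869]
force: [-0.1, -0.5, -1.2]
opening: 0.0169
grip_force: 49.9
```

play_rows(moves=[0, 0, 0, 0, 0, 0.007, 0, 0, 0, 0, 0, 0, 0.014, 0, 0, 0, 0, 0, 0, 0.019, 0, 0, 0, 0, 0, 0, 0.019, 0])

```text
clock: 17.35
tcp_pos: [0.4674, 0.1901, 0.0531]
tcp_rot: [-3.141, 0.001, -2.868]
force: [-0.1, 0.8, -1.3]
opening: 0.0168
grip_force: 49.9
```

play_rows(moves=[0, 0, 0, 0, 0, 0.004, 0, 0, 0, 0, 0, 0, 0.008, 0, 0, 0, 0, 0, 0, 0.008, 0])

```text
clock: 17.73
tcp_pos: [0.4676, 0.1901, 0.0526]
tcp_rot: [-3.141, 0.001, -2.868]
force: [-8.5, -2.0, 20.1]
opening: 0.0169
grip_force: 52.9
```

play_rows(moves=[0, 0, 0, 0, 0, -0.004, 0, 0, 0, 0, 0, 0, -0.004, 0.25, 0, 0, 0, 0, 0, -0.004, 0.4, 0, 0, 0, 0, 0, -0.004, 0.5, 0, 0, 0, 0, 0, -0.03, 0.5, 0, 0, 0, 0, 0, -0.15, 0.5, 0, 0, 0, 0, 0, -0.35, 0.5, 0, 0, 0, 0, 0, -0.5, 0.5])

```text
clock: 18.73
tcp_pos: [0.4677, 0.1902, 0.2036]
tcp_rot: [-3.14, 0.003, -2.869]
force: [1.5, -0.2, -0.8]
opening: 0.0428
grip_force: 0.0
```

Run:
```python
from h import *
s=r.sense(); print(s["clock"],s["tcp_pos"])
t=r.capture("wrist")
m=r.masks_of("pastry_wheel",t)[0]; print(m["score"],m["location"],onz(t,[m["location"]],.037))
q=np.array([.529,.212,0]); d=onz(t,[m["location"]],.037)[0]-q; print("board y,x",-(R.from_euler("z",-15.4,degrees=True).apply(d)))
cv2.imwrite("pics/g.png",np.hstack([cv2.resize(t["img"],(400,300)),cv2.resize(r.capture("scene")["img"],(400,300))])[:,:,::-1])
```

```text
18.725 [0.46773675 0.19022092 0.20363056]
0.74 [276.8, 174.6] [[0.45417704 0.1852957  0.037     ]]
board y,x [ 0.07922796  0.0058758  -0.037     ]
```

View pics/g.png

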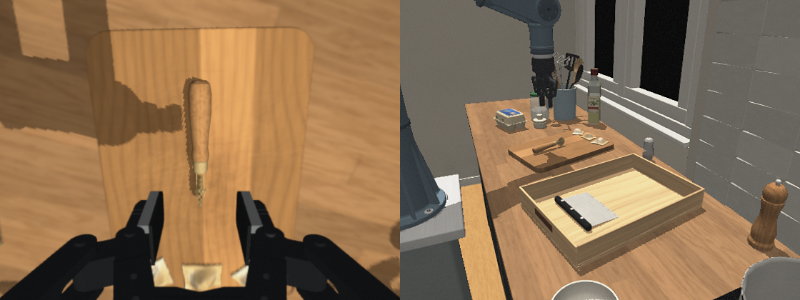

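The wheel lies on the near half of the board at (200,140) in the left half of the picture, away from the ravioli. The scraper is flat in the box.

```bash
python3 -c "
from workcell import r
print(r.sense()['joint_velocities'].round(3)); print(r.finish_job())"
```

```text
[-0.003  0.051  0.06   0.001 -0.017 -0.001]
the job is handed in; nothing more can be done
None
```

The scraper lies flat at the empty end of the box and the pastry wheel rests on the half of the board nearer the robot, clear of the ravioli; I handed the job in at about 19 s of the 56 s allowed, and no verdict was returned.

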